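# Sweep the nut shells off the chopping board

### The job

Pick up the sprung crumb sweeper by its wooden grip, set it down across the chopping board at the end away from the scrap tray, and with its foot kept pressed partly in against the board all the way, sweep all three walnut shells along the board into the tray. Press gently, never forcing the foot hard against its stop, do not touch the shells with the fingers, and leave the other things on the worktop alone. Then stand the sweeper upright back where you took it from.

Things in the scene. Friction and masses are not known exactly. Their poses are not given: they have to be found in the camera images.
- board: pale wooden chopping block, fixed, 170 x 260 x 42 mm (its long axis is y, its top is flat and 42 mm above the origin); origin at the centre of its underside on the worktop. The scrap tray stands at its +y or its -y end
- tray: open aluminium scrap tray, fixed, 170 (x) x 100 (y) x 32 mm high, walls and floor 3 mm; origin at the centre of its underside, axes parallel to the board's. Its long side stands 3 mm off one end of the board, its rim 10 mm below the board's top; its centre is 183 mm from the board's centre
- shell_1: walnut half-shell, a brown dome 34 mm across and 17.5 mm high lying flat side down on the board; origin at the centre of its flat underside. Not to be touched with the fingers
- shell_2: walnut half-shell, a brown dome 34 mm across and 17.5 mm high lying flat side down on the board; origin at the centre of its flat underside. Not to be touched with the fingers
- shell_3: walnut half-shell, a brown dome 34 mm across and 17.5 mm high lying flat side down on the board; origin at the centre of its flat underside. Not to be touched with the fingers
- sweeper: crumb sweeper, 100 mm high, 0.3 kg, standing upright on its foot. Origin: centre of the relaxed foot's underside, z up. Grey foot 140 (x) x 30 (y) mm, z 0 to 26 mm; 14 mm gap; black bar 140 x 26 mm, z 40 to 60; on it the dark wooden grip, 90 (x) x 24 (y) mm, z 56 to 100: take it across y. Its x axis lies across the board while sweeping along the board's y
- foot (a joint): how far the sweeper's foot is pushed up into the tool, m: 0 relaxed, 0.014 bottomed out. The springs take about 2 N to start moving and then 1 N per mm
- sole (a point): centre of the underside of the sweeper's foot; it moves with the foot
- tub: butter tub, loose, 63 x 105 x 26 mm, lying at the board's other end; origin at the centre of its underside. Leave alone
- opener: blue-handled bottle opener, loose, 174 x 41 x 20 mm, lying on the worktop. Leave alone
- spoon: teaspoon, loose, 130 mm long, lying on the worktop. Leave alone
- tealight: tealight candle, loose, 38 mm across, 15 mm high. Leave alone
- peg: wooden clothes peg, loose, 72 mm long, lying on the worktop. Leave alone
There are look-alikes about, which are no part of the job. What is shaped like the sweeper but purple is not meant.

How it is judged (in metres and radians):
On the way, in this order (a step that is already met when the one before it is completed fails the run):
1. the sweeper's foot is pressed partly in (2 to 12.5 mm) against the board near the end away from the tray (sole more than 260 mm from the tray's centre), with all shells still on the board (value of joint foot between 0.002 and 0.0125 m and contact force between sweeper and board above 2 N and horizontal distance between sole and tray above 0.26 m and horizontal distance between each of shell_1, shell_2, shell_3 and tray above 0.08 m and z of each of shell_1, shell_2, shell_3 in the frame of board above 0.035 m), for 0.1 s.
2. still pressed on the board, sole 215 to 245 mm from the tray's centre (value of joint foot between 0.002 and 0.0125 m and contact force between sweeper and board above 2 N and horizontal distance between sole and tray between 0.215 and 0.245 m), for 0.05 s.
3. still pressed about the middle, 175 to 205 mm (value of joint foot between 0.002 and 0.0125 m and contact force between sweeper and board above 2 N and horizontal distance between sole and tray between 0.175 and 0.205 m), for 0.05 s.
4. still pressed past the middle, 135 to 165 mm (value of joint foot between 0.002 and 0.0125 m and contact force between sweeper and board above 2 N and horizontal distance between sole and tray between 0.135 and 0.165 m), for 0.05 s.
5. still pressed near the tray end (less than 95 mm) (value of joint foot between 0.002 and 0.0125 m and contact force between sweeper and board above 2 N and horizontal distance between sole and tray below 0.095 m), for 0.05 s.
At the end, for the whole second after the job is handed in: All three shells lie at rest inside the tray (below its rim), and the sweeper stands upright (within 0.1 rad) and still on the worktop within 60 mm of where it stood at the start (x of shell_1 in the frame of tray between -0.082 and 0.082 m and y of shell_1 in the frame of tray between -0.047 and 0.047 m and z of each of shell_1, shell_2, shell_3 in the frame of tray below 0.03 m and linear speed of each of shell_1, shell_2, shell_3, sweeper below 0.02 m/s and x of shell_2 in the frame of tray between -0.082 and 0.082 m and y of shell_2 in the frame of tray between -0.047 and 0.047 m and x of shell_3 in the frame of tray between -0.082 and 0.082 m and y of shell_3 in the frame of tray between -0.047 and 0.047 m and distance of sweeper from where it was at the start of the episode below 0.06 m and angle between sweeper's own z axis and vertical below 0.1 rad); the robot touches nothing.
It fails at once if the sweeper is borne down on the board with more than 25 N (foot bottomed out hard) (contact force between sweeper and board above 25 N).
It fails at once if the fingers touch a walnut shell (contact force between the fingers and shell_1 above 0.3 N or contact force between the fingers and shell_2 above 0.3 N or contact force between the fingers and shell_3 above 0.3 N).
It fails at once if one of the other things (butter tub, opener, teaspoon, tealight, clothes peg) is shifted by more than 30 mm (distance of any of tub, opener, spoon, tealight, peg from where it was at the start of the episode above 0.03 m).
It also fails if it takes over 56 s, if anything falls off the work surface, if the arm or the gripper's body presses on something with over 40 N, if the wrist force passes 120 N, or if a joint passes its speed limit or range.

### The arm

A 6-joint arm with a two-finger parallel gripper is mounted at the origin on a cart in front of the work surface, level with it; the furniture and walls round the work are solid. World frame = base frame: x ahead of the robot, y to its left, z up, the work surface at z = 0. Lengths are in m, angles in degrees, forces in N, time in s.
With the tool pointing down it reaches from about 0.275 to 0.75 m from the base axis. Payload 10.2 kg.
Tool frame: the origin (TCP) lies midway between the tips of the shut fingers; the grasp point (between the pads) lies 19 mm behind it (env.hold_point_z is the distance from the TCP to the grasp point, in m); z points along the fingers, y is the line along which they close (so a half turn about z gives the same grasp; the last joint's range is limited). The gripper opens to 85 mm and grips with 20 to 120 N. Pads are 22 mm wide; open, the fingers measure 114 mm over their backs; the gripper's body (76 mm by 85 mm) begins 54 mm behind the grasp point. The pads swing forward as they close: fully open they stand 13 mm farther back than shut.
Start: joints at [-79.378, 17.928, 85.812, -0, 76.261, -12.8], TCP at [0.209, -0.482, 0.231] pointing down, gripper open.
Joint ranges: [-168.41, 168.41], [-55.51, 124.54], [10.69, 146.95], [-70.63, 250.63], [1, 178], [-165.06, 165.06]. Speed limits (degrees/s): [136.94, 136.94, 172.46, 180, 180, 180].

### API

Orientations are given as a 3x3 rotation matrix whose columns are the frame's x, y, z axes.
In Python, from cell import readout, grab_frame, camera_model, job, env gives the robot as it stands.
- The arm moves only by the tool apply_moves, never from a script. Its argument "motion" is a list that holds one entry, the list of rows, each a list of 7 numbers: the opening, from -1 (shut) to 1 (fully open), then the shift along the tool's x, y, z scaled (see below), then the turn, a rotation vector about the tool's x, y, z scaled (see below). A call has 1 to 20 rows; each row is the pose to reach, as a shift and turn from the pose commanded when the call began, along the tool's axes at that moment; what a row does not reach only later rows make up. The controller multiplies each number of a shift by 0.5 m and each number of a turn by 60 degrees. A row lasts 1/12 s, in which the tool goes at most 41.7 mm and 7.16 degrees, less where a joint would pass 70% of its speed; a pose out of reach is approached as far as the arm can. A call with a number of a shift or a turn outside -1 to 1 is refused whole. A call with a gripper value outside its range is refused whole. The fingers move at their own pace and stop on an object; "newtons" is the grip in N (left out, the last holds). Time passes only in rows, so rows that repeat a pose let the fingers close. It gives the time, the measured TCP pose, the force, the opening and the grip force at its end, in the units of the state.
- readout.get_state(): the state, without advancing time (a new reading comes with each control period).
- grab_frame(name): name is "side" or "top" or "wrist"; returns the picture (420x560x3 uint8, red, green, blue); there is no depth.
- camera_model(name): a dict with "fovy" (degrees; the focal length in pixels is half the picture's height over the tangent of half this angle, whatever the lens; pixels are square), "cx", "cy" (the principal point, pixels), "rvec" (rotation vector, rad) and "tvec" (3), from world to camera coordinates, as OpenCV has them. Camera axes: x right, y down, z forward; pixel columns grow to the right and rows downward; lengths in m; the calibration is good to about 2 mm. A picture is of the moment at which its call begins: read the wrist's pose just before it. camera_model takes no time and is no camera call; for the wrist camera it gives the pose at the moment of the call.
- job.finish_job(): hands the job in; it is judged then, once.
The state is a dict: "t": time; "joints": joint angles; "joint_velocities": joint speeds; "joint_efforts": joint torques, N m; "position": TCP position; "eef_rot": TCP orientation; "contact_force": force on the tool from outside, world axes, zero at the start; "ft_torque": the same for the moment, N m; "grip_width": finger opening in m; "finger_force": force on a finger pad.
Only numpy, scipy, OpenCV 4.12 (cv2) and the standard library are available. Lean on these libraries where they do the work, as an engineer would, in place of code of your own. Each camera call takes 0.05 s, during which the arm holds its last target. There are 200 camera calls.

## Working session

There is one attempt and no reset: what is moved stays moved. The work goes in short steps, Python scripts to look and compute and a tool call to move; the robot and the scene stay as the last step left them, time stands still between calls to the robot, and variables do not carry over. Pictures are saved under pics/ and viewed, at most 10 in all, crops included, and the job is handed in when it is done.

Besides the shell and the picture viewer there is one more tool, called after "Call:" as a command line: name --argument value ..., lists and objects as JSON in quotes. apply_moves: Moves the arm, as the interface text tells. Shifts and turns lie within -1 to 1; 1 stands for 0.5 m of shift or 60 degrees of turn. Its arguments: {"type":"object","properties":{"motion":{"type":"array"},"newtons":{"type":"number"}},"required":["motion"]}

```bash
mkdir -p pics; cat > h.py <<'E'
import numpy as np, cv2
from cell import readout, grab_frame, camera_model, job, env
def cam(n):
    m=camera_model(n); f=210/np.tan(np.radians(m["fovy"])/2)
    R=cv2.Rodrigues(np.array(m["rvec"],float))[0]; t=np.array(m["tvec"],float)
    return m,f,R,t
def ray(n,u,v,z):
    m,f,R,t=cam(n); d=R.T@np.array([(u-m["cx"])/f,(v-m["cy"])/f,1]); c=-R.T@t
    return c+d*(z-c[2])/d[2]
def proj(n,p):
    m,f,R,t=cam(n); q=R@np.array(p,float)+t
    return m["cx"]+f*q[0]/q[2], m["cy"]+f*q[1]/q[2]
def save(n,name,crop=None,s=1):
    im=grab_frame(n)[:,:,::-1]
    if crop: im=im[crop[1]:crop[3],crop[0]:crop[2]]
    cv2.imwrite("pics/"+name,cv2.resize(im,None,fx=s,fy=s,interpolation=cv2.INTER_CUBIC))
E
python3 - <<'E'
from h import *
save("top","top.png",None,1.42); save("side","side.png",None,1.42)
s=readout.get_state(); print(s["t"],s["position"],s["eef_rot"],s["grip_width"]); print(camera_model("top"),camera_model("side"),env.hold_point_z)
E
```

```text
0.1 [ 0.20863092 -0.48150642  0.23076831] [[ 9.17596399e-01  3.97513261e-01 -2.34896866e-04]
 [ 3.97513244e-01 -9.17595649e-01  1.20274683e-03]
 [ 2.62567473e-04 -1.19701078e-03 -9.99999249e-01]] 0.08554907409077661
{'fovy': 43.449025051161556, 'cx': 280.15237570018286, 'cy': 213.02267593384136, 'rvec': array([ 2.09864906, -2.1449148 ,  0.17864973]), 'tvec': array([-0.21124256,  0.49591853,  1.61914128])} {'fovy': 42.154850826672714, 'cx': 281.0137087881142, 'cy': 194.42219182192412, 'rvec': array([ 0.43333572, -2.55669072,  1.43146468]), 'tvec': array([0.37618851, 0.2374469 , 1.27875334])} 0.0187
```

View pics/top.png

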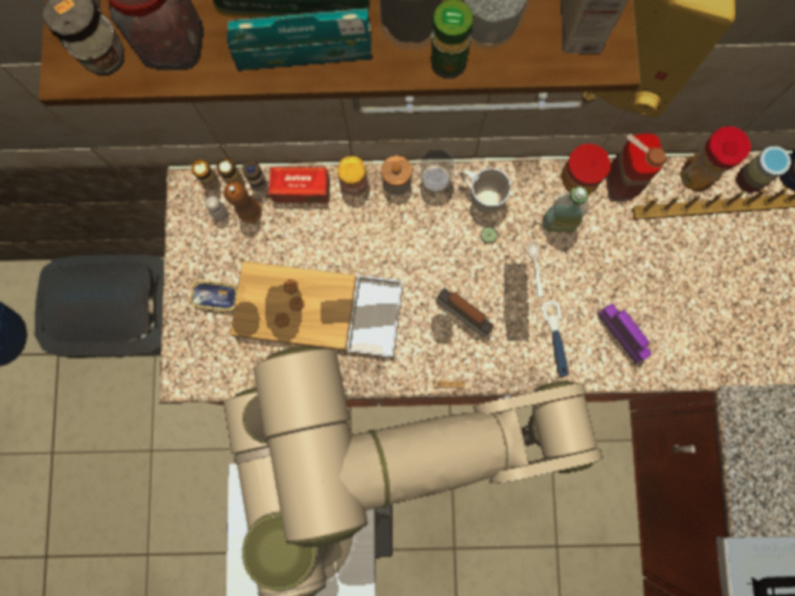

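View pics/side.png

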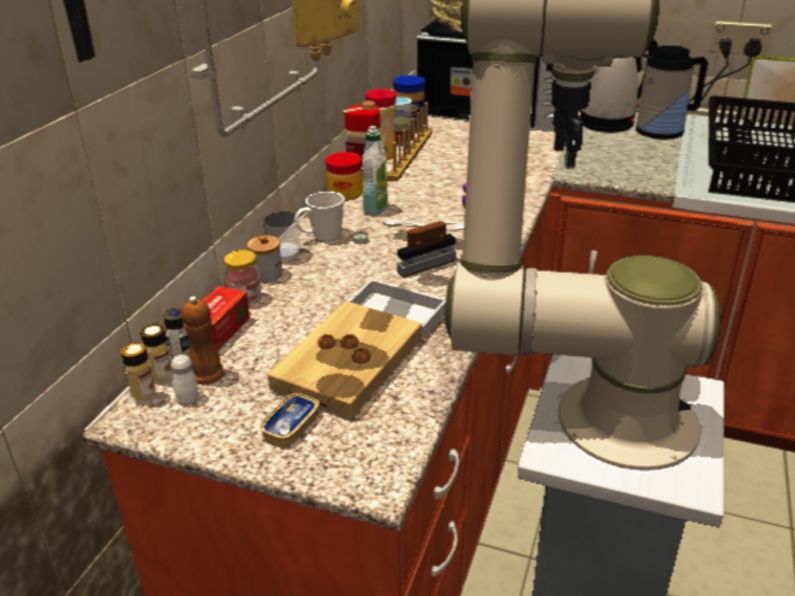

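The top view shows three things that could be taken for the sweeper. At (465,312) is a dark bar with a brown grip, which fits the description. At (625,333) is the purple look-alike, and at (516,300) a flat dark shadow. The tray is at (375,317), on the board's -y end, and the tub at (214,296). The shells are at (291,287), (296,303) and (282,319). I'll check the choice in close crops.

```bash
python3 - <<'E'
from h import *
a=grab_frame("top")[:,:,::-1]; 
cv2.imwrite("pics/topc.png",cv2.resize(a[180:260,155:355],None,fx=4,fy=4,interpolation=cv2.INTER_CUBIC))
b=grab_frame("side")[:,:,::-1]
cv2.imwrite("pics/sidec.png",cv2.resize(b[145:295,180:330],None,fx=4,fy=4,interpolation=cv2.INTER_CUBIC))
E
```

```text
(no output)
```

View pics/topc.png

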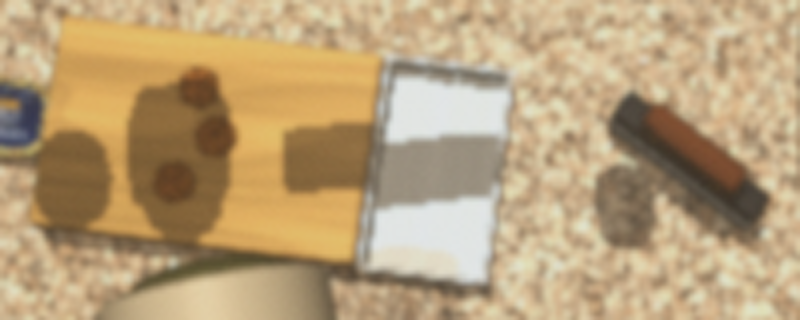

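View pics/sidec.png

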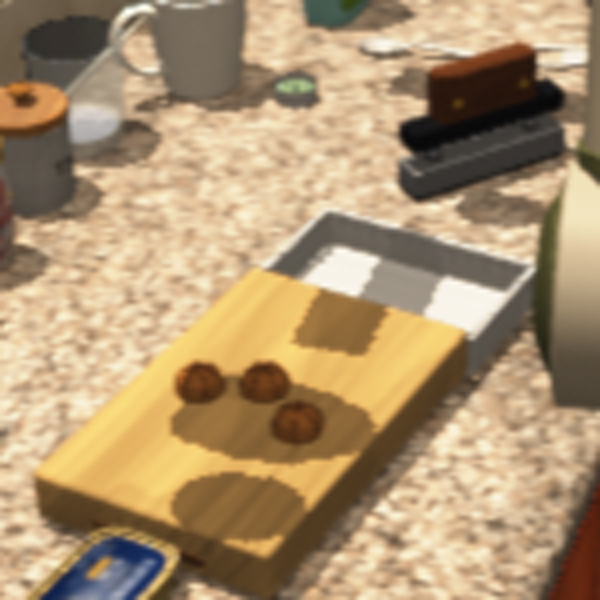

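The crops show the brown-gripped sweeper with its grey foot at topc (690,160), and the board corners at (62,16), (383,54), (357,263) and (33,225). The three shells are at (200,87), (215,135) and (175,182). Next I'll measure.

```bash
python3 - <<'E'
from h import *
T=lambda x,y,z: ray("top",155+(x+.5)/4-.5,180+(y+.5)/4-.5,z)
S=lambda x,y,z: ray("side",180+(x+.5)/4-.5,145+(y+.5)/4-.5,z)
C=[T(*p,.042) for p in [(62,16),(383,54),(357,263),(33,225)]]
D=[S(*p,.042) for p in [(258,268),(467,338),(270,560),(38,478)]]
for P in (C,D):
    P=np.array(P); print(P.round(3).tolist(),P.mean(0), [np.linalg.norm(P[i]-P[i-1]).round(3) for i in range(4)])
    d=P[0]-P[1]+P[3]-P[2]; print("yaw of +y",np.degrees(np.arctan2(d[1],d[0])))
for p in [(200,87),(215,135),(175,182)]: print("shell",T(*p,.052))
for p in [(200,383),(265,382),(297,422)]: print("shellS",S(*p,.05))
print("grip ends top",T(657,115,.1),T(737,180,.1)); print("bar ends",T(625,108,.06),T(755,215,.06))
print("grip top side", S(432,68,.1),S(535,47,.1))
print("tray",[T(*p,.032).round(3) for p in [(390,57),(510,73),(488,287),(358,270)]])
print("tub",[T(*p,.026).round(3) for p in [(42,92),(38,155)]])
E
```

```text
[[0.595, 0.128, 0.042], [0.558, -0.129, 0.042], [0.391, -0.107, 0.042], [0.427, 0.148, 0.042]] [0.49281169 0.01013958 0.042     ] [np.float64(0.169), np.float64(0.259), np.float64(0.168), np.float64(0.257)]
yaw of +y 81.88915150051903
[[0.554, -0.127, 0.042], [0.389, -0.092, 0.042], [0.427, 0.155, 0.042], [0.589, 0.131, 0.042]] [0.48962492 0.01677566 0.042     ] [np.float64(0.26), np.float64(0.168), np.float64(0.251), np.float64(0.165)]
yaw of +y -10.108142886558223
shell [0.5324474 0.0154695 0.052    ]
shell [0.49367259 0.00346676 0.052     ]
shell [0.45699812 0.03468681 0.052     ]
shellS [0.53119094 0.02012538 0.05      ]
shellS [0.49216501 0.00585547 0.05      ]
shellS [0.45689435 0.03833395 0.05      ]
grip ends top [ 0.49253061 -0.34080914  0.1       ] [ 0.44106842 -0.39960381  0.1       ]
bar ends [ 0.50624716 -0.31861386  0.06      ] [ 0.41962481 -0.41648289  0.06      ]
grip top side [ 0.49942109 -0.34254858  0.1       ] [ 0.43544636 -0.39976039  0.1       ]
tray [array([ 0.558, -0.134,  0.032]), array([ 0.542, -0.229,  0.032]), array([ 0.371, -0.208,  0.032]), array([ 0.387, -0.106,  0.032])]
tub [array([0.537, 0.146, 0.026]), array([0.486, 0.149, 0.026])]
```

Call:
apply_moves --motion '[[[1, 0.14, 0, -0.02, 0, 0, -0.1], [1, 0.28, 0, -0.04, 0, 0, -0.2], [1, 0.42, 0, -0.06, 0, 0, -0.3], [1, 0.562, 0, -0.06, 0, 0, -0.4], [1, 0.562, 0, -0.06, 0, 0, -0.4], [1, 0.562, 0, -0.06, 0, 0, -0.4], [1, 0.562, 0, -0.06, 0, 0, -0.4], [1, 0.562, 0, -0.06, 0, 0, -0.4], [1, 0.562, 0, -0.06, 0, 0, -0.4], [1, 0.562, 0, -0.06, 0, 0, -0.4]]]'

```text
t: 1.03
position: [0.466, -0.3702, 0.2609]
eef_rot: [[0.677, 0.736, -0.001], [0.736, -0.677, 0.0], [-0.0, -0.001, -1.0]]
contact_force: [0.7, -0.2, -0.1]
grip_width: 0.0855
finger_force: 0.0
```

```bash
python3 - <<'E'
from h import *
save("wrist","w1.png",None,1.42)
s=readout.get_state(); print(s["t"],s["position"],s["eef_rot"]); print(proj("wrist",[.4665,-.37,.1]))
E
```

```text
1.0833 [ 0.46561213 -0.37057633  0.26105606] [[ 6.77342568e-01  7.35667452e-01 -6.67658573e-04]
 [ 7.35667719e-01 -6.77342538e-01  3.03810158e-04]
 [-2.28730308e-04 -6.96958412e-04 -9.99999731e-01]]
(np.float64(281.2095436455358), np.float64(191.99560431506524))
```

View pics/w1.png

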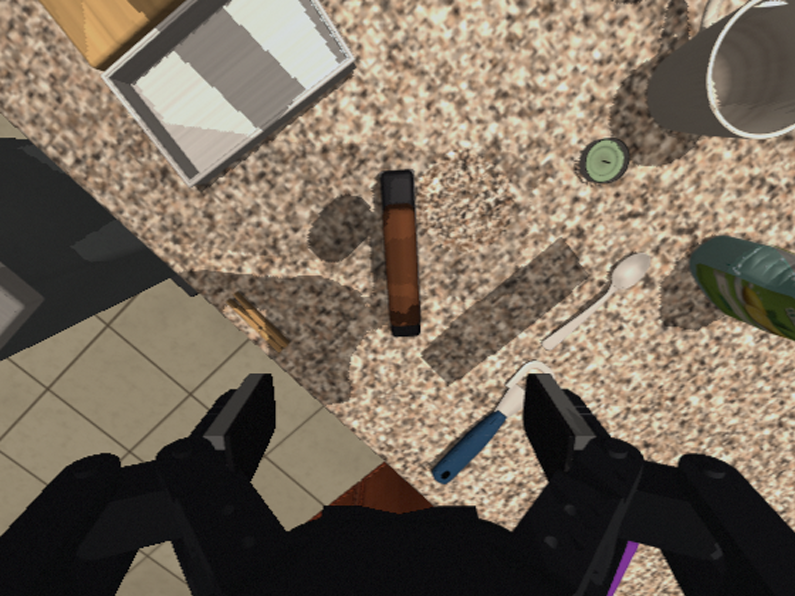

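The wrist view shows the sweeper with its bar running from (398,172) to (406,335) and the brown grip from (400,207) to (405,326). The opener and spoon lie clear to the right.

```bash
python3 - <<'E'
from h import *
W=lambda x,y,z: ray("wrist",(x+.5)/1.42-.5,(y+.5)/1.42-.5,z)
for a,b,z in [((400,207),(405,326),.1),((398,172),(406,335),.06)]:
    A,B=W(*a,z),W(*b,z); d=A-B; print(A,B,(A+B)/2,np.linalg.norm(d),np.degrees(np.arctan2(d[1],d[0])))
# tray rim corners, board edge
P=[W(*p,.032) for p in [(300,-30),(355,60),(194,186),(103,75)]]; print(np.round(P,3).tolist()); d=P[1]-P[2]; print(np.degrees(np.arctan2(d[1],d[0])),np.linalg.norm(d))
s=readout.get_state(); R=np.array(s["eef_rot"]); print(R.T@(np.array([.4665,-.37,.064])-s["position"]))
E
```

```text
[ 0.49879089 -0.33544699  0.1       ] [ 0.44138438 -0.40339279  0.1       ] [ 0.47008764 -0.36941989  0.1       ] 0.08895020550181647 49.80597345896102
[ 0.51316105 -0.31766321  0.06      ] [ 0.42634195 -0.42188804  0.06      ] [ 0.4697515  -0.36977563  0.06      ] 0.13564796698418813 50.205762446583975
[[0.557, -0.164, 0.032], [0.545, -0.234, 0.032], [0.379, -0.21, 0.032], [0.392, -0.108, 0.032]]
-8.331697387115536 0.16791585629365716
[0.00107046 0.00040014 0.19705559]
```

Call:
apply_moves --motion '[[[1, 0.0076, 0.005, 0.07, 0, 0, -0.043], [1, 0.0076, 0.005, 0.14, 0, 0, -0.043], [1, 0.0076, 0.005, 0.21, 0, 0, -0.043], [1, 0.0076, 0.005, 0.28, 0, 0, -0.043], [1, 0.0076, 0.005, 0.33, 0, 0, -0.043], [1, 0.0076, 0.005, 0.37, 0, 0, -0.043], [1, 0.0076, 0.005, 0.392, 0, 0, -0.043], [1, 0.0076, 0.005, 0.392, 0, 0, -0.043], [-0.2, 0.0076, 0.005, 0.392, 0, 0, -0.043], [-1, 0.0076, 0.005, 0.392, 0, 0, -0.043], [-1, 0.0076, 0.005, 0.392, 0, 0, -0.043], [-1, 0.0076, 0.005, 0.392, 0, 0, -0.043], [-1, 0.0076, 0.005, 0.392, 0, 0, -0.043], [-1, 0.0076, 0.005, 0.392, 0, 0, -0.043], [-1, 0.0076, 0.005, 0.392, 0, 0, -0.043], [-1, 0.0076, 0.005, 0.392, 0, 0, -0.043], [-1, 0.0076, 0.005, 0.392, 0, 0, -0.043], [-1, 0.0076, 0.005, 0.392, 0, 0, -0.043]]]' --newtons 80

```text
t: 2.58
position: [0.4711, -0.3691, 0.0655]
eef_rot: [[0.643, 0.766, 0.001], [0.766, -0.643, -0.0], [-0.0, 0.001, -1.0]]
contact_force: [1.0, -0.4, 0.9]
grip_width: 0.0231
finger_force: 78.6
```

Call:
apply_moves --motion '[[[-1, 0, 0, -0.04, 0, 0, 0], [-1, 0, 0, -0.1, 0, 0, 0], [-1, 0, 0, -0.17, 0, 0, 0], [-1, 0, 0, -0.24, 0, 0, 0], [-1, 0, 0, -0.24, 0, 0, 0], [-1, 0, 0, -0.24, 0, 0, 0]]]'

```text
t: 3.08
position: [0.4711, -0.3691, 0.1862]
eef_rot: [[0.643, 0.766, 0.001], [0.766, -0.643, -0.002], [-0.0, 0.002, -1.0]]
contact_force: [0.3, -0.1, -4.7]
grip_width: 0.0227
finger_force: 80.7
```

Call:
apply_moves --motion '[[[-1, 0.06, -0.044, 0, 0, 0, 0.09], [-1, 0.12, -0.088, 0, 0, 0, 0.17], [-1, 0.18, -0.132, 0, 0, 0, 0.25], [-1, 0.24, -0.176, 0, 0, 0, 0.33], [-1, 0.3, -0.22, 0, 0, 0, 0.41], [-1, 0.36, -0.264, 0, 0, 0, 0.49], [-1, 0.42, -0.308, 0, 0, 0, 0.57], [-1, 0.48, -0.352, 0, 0, 0, 0.65], [-1, 0.54, -0.396, 0, 0, 0, 0.73], [-1, 0.6, -0.44, 0, 0, 0, 0.81], [-1, 0.66, -0.484, 0, 0, 0, 0.89], [-1, 0.7, -0.51, 0, 0, 0, 0.94], [-1, 0.74, -0.535, 0, 0, 0, 0.97], [-1, 0.766, -0.552, 0, 0, 0, 0.97], [-1, 0.766, -0.552, 0, 0, 0, 0.97], [-1, 0.766, -0.552, 0, 0, 0, 0.97], [-1, 0.766, -0.552, 0, 0, 0, 0.97]]]'

```text
t: 4.5
position: [0.5051, 0.1012, 0.1841]
eef_rot: [[0.99, -0.143, -0.003], [-0.143, -0.99, -0.0], [-0.002, 0.001, -1.0]]
contact_force: [-0.3, -0.3, -4.0]
grip_width: 0.0236
finger_force: 80.6
```

```bash
python3 - <<'E'
from h import *
s=readout.get_state(); print(s["t"],s["position"],s["eef_rot"],s["contact_force"])
a=grab_frame("side")[:,:,::-1]; b=grab_frame("wrist")[:,:,::-1]
a=cv2.resize(a[145:295,180:330],(420,420),interpolation=cv2.INTER_CUBIC); b=cv2.resize(b[0:420,90:460],(370,420))
cv2.imwrite("pics/s2.png",np.hstack([a,b]))
E
```

```text
4.5 [0.5050782  0.10123878 0.18408041] [[ 9.89754437e-01 -1.42757116e-01 -2.56122393e-03]
 [-1.42758228e-01 -9.89757558e-01 -2.55430860e-04]
 [-2.49852617e-03  6.18449616e-04 -9.99996687e-01]] [-0.31978959 -0.29011387 -3.96858164]
```

View pics/s2.png

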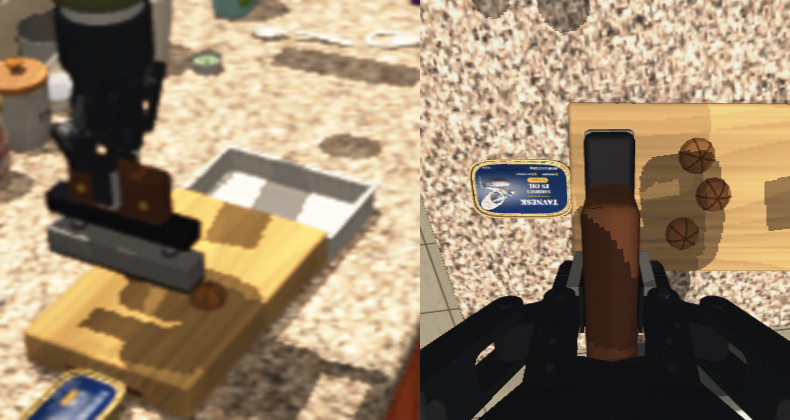

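The side and wrist views show the sweeper held level across the board. The board corner is at crop (571,103), and all three shells are ahead of the foot at (697,155), (714,194) and (682,232). I'll refine the board position from these.

```bash
python3 - <<'E'
from h import *
u=np.array([.143,.99]); x=np.array([.99,-.143])
W=lambda a,b,z: ray("wrist",a-330,b,z)
k=W(571,103,.042); print("corner",k,"-> centre",k[:2]-.085*x-.13*u)
c=k[:2]-.085*x-.13*u
for p in [(697,155),(714,194),(682,232)]:
    q=W(*p,.052)[:2]-c; print("shell b-frame",q@x,q@u)
s=readout.get_state(); q=np.array(s["position"][:2])-c; print("tcp",q@x,q@u,s["position"])
E
```

```text
corner [0.59684392 0.1239169  0.042     ] -> centre [0.49410392 0.0073719 ]
shell b-frame 0.040017505010864776 0.016375032240388953
shell b-frame 0.003506957033426276 -0.002740609394212734
shell b-frame -0.0349056341970569 0.024792687457846404
tcp -0.0021932699254612 0.0942780614307216 [0.50540814 0.10096943 0.18471496]
```

Call:
apply_moves --motion '[[[-1, 0.004, 0, 0.05, 0, 0, 0], [-1, 0.004, 0, 0.1, 0, 0, 0], [-1, 0.004, 0, 0.13, 0, 0, 0], [-1, 0.004, 0, 0.144, 0, 0, 0], [-1, 0.004, 0, 0.15, 0, 0, 0], [-1, 0.004, 0, 0.154, 0, 0, 0], [-1, 0.004, 0, 0.158, 0, 0, 0], [-1, 0.004, 0, 0.162, 0, 0, 0], [-1, 0.004, 0, 0.165, 0, 0, 0], [-1, 0.004, 0, 0.165, 0, 0, 0], [-1, 0.004, 0, 0.165, 0, 0, 0]]]'

```text
t: 5.52
position: [0.5081, 0.1014, 0.1035]
eef_rot: [[0.99, -0.142, 0.001], [-0.142, -0.99, -0.0], [0.001, 0.0, -1.0]]
contact_force: [-1.7, -2.3, 4.4]
grip_width: 0.023
finger_force: 81.8
```

Call:
apply_moves --motion '[[[-1, 0, 0, 0.002, 0, 0, 0], [-1, 0, 0, 0.002, 0, 0, 0], [-1, 0, 0.008, 0.002, 0, 0, 0], [-1, 0, 0.02, 0.002, 0, 0, 0], [-1, 0, 0.036, 0.002, 0, 0, 0], [-1, 0, 0.052, 0.002, 0, 0, 0], [-1, 0, 0.068, 0.002, 0, 0, 0], [-1, 0, 0.084, 0.002, 0, 0, 0], [-1, 0, 0.1, 0.002, 0, 0, 0], [-1, 0, 0.116, 0.002, 0, 0, 0], [-1, 0, 0.132, 0.002, 0, 0, 0], [-1, 0, 0.148, 0.002, 0, 0, 0], [-1, 0, 0.16, 0.002, 0, 0, 0], [-1, 0, 0.16, 0.002, 0, 0, 0]]]'

```text
t: 6.68
position: [0.4973, 0.0222, 0.1029]
eef_rot: [[0.99, -0.144, 0.003], [-0.144, -0.99, 0.001], [0.003, -0.001, -1.0]]
contact_force: [0.0, 0.3, 6.1]
grip_width: 0.0229
finger_force: 81.9
```

```bash
python3 - <<'E'
from h import *
s=readout.get_state(); print(s["t"],s["position"],s["contact_force"],s["ft_torque"])
a=grab_frame("side")[:,:,::-1]; b=grab_frame("wrist")[:,:,::-1]
a=cv2.resize(a[145:295,180:330],(420,420),interpolation=cv2.INTER_CUBIC); b=cv2.resize(b[0:420,90:460],(370,420))
cv2.imwrite("pics/s3.png",np.hstack([a,b]))
E
```

```text
6.6833 [0.49726553 0.0221516  0.10285116] [2.78963703e-03 2.68718896e-01 6.10625843e+00] [ 0.13954058  0.1967813  -0.04146017]
```

View pics/s3.png

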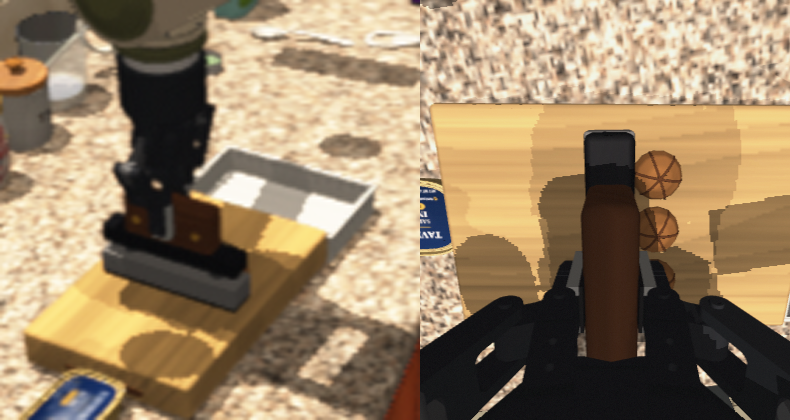

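The shells are lined up against the foot in the wrist view, at (659,175), (658,228) and (665,272). The measured upward force is steady at about 6 N. I'll continue the sweep.

Call:
apply_moves --motion '[[[-1, 0, 0.01, 0, 0, 0, 0], [-1, 0, 0.024, 0, 0, 0, 0], [-1, 0, 0.04, 0, 0, 0, 0], [-1, 0, 0.056, 0, 0, 0, 0], [-1, 0, 0.072, 0, 0, 0, 0], [-1, 0, 0.088, 0, 0, 0, 0], [-1, 0, 0.104, 0, 0, 0, 0], [-1, 0, 0.12, 0, 0, 0, 0], [-1, 0, 0.136, 0, 0, 0, 0], [-1, 0, 0.152, 0, 0, 0, 0], [-1, 0, 0.168, 0, 0, 0, 0], [-1, 0, 0.184, 0, 0, 0, 0], [-1, 0, 0.2, 0, 0, 0, 0], [-1, 0, 0.216, 0, 0, 0, 0], [-1, 0, 0.228, 0, 0, 0, 0], [-1, 0, 0.228, 0, 0, 0, 0], [-1, 0, 0.228, 0, 0, 0, 0]]]'

```text
t: 8.2
position: [0.4809, -0.0908, 0.1028]
eef_rot: [[0.99, -0.143, 0.003], [-0.143, -0.99, -0.001], [0.003, 0.0, -1.0]]
contact_force: [-1.1, 0.7, 5.3]
grip_width: 0.0231
finger_force: 81.9
```

Call:
apply_moves --motion '[[[-1, 0, 0.01, 0, 0, 0, 0], [-1, 0, 0.02, 0, 0, 0, 0], [-1, 0, 0.032, 0, 0, 0, 0], [-1, 0, 0.044, 0, 0, 0, 0], [-1, 0, 0.056, 0, 0, 0, 0], [-1, 0, 0.056, 0, 0, 0, 0], [-1, 0, 0.056, 0, 0, 0, 0]]]'

```text
t: 8.78
position: [0.4768, -0.1184, 0.1027]
eef_rot: [[0.99, -0.143, 0.003], [-0.143, -0.99, -0.0], [0.003, 0.0, -1.0]]
contact_force: [-0.9, 0.7, 6.8]
grip_width: 0.0232
finger_force: 81.9
```

```bash
python3 - <<'E'
from h import *
s=readout.get_state(); print(s["t"],s["position"],s["contact_force"],s["ft_torque"])
a=grab_frame("side")[:,:,::-1]; b=grab_frame("wrist")[:,:,::-1]
a=cv2.resize(a[145:295,180:330],(420,420),interpolation=cv2.INTER_CUBIC); b=cv2.resize(b[0:420,90:460],(370,420))
cv2.imwrite("pics/s4.png",np.hstack([a,b]))
E
```

```text
8.7833 [ 0.47684449 -0.11837629  0.10269572] [-0.92411447  0.69687408  6.79564969] [ 0.24018702  0.21713667 -0.02339641]
```

View pics/s4.png

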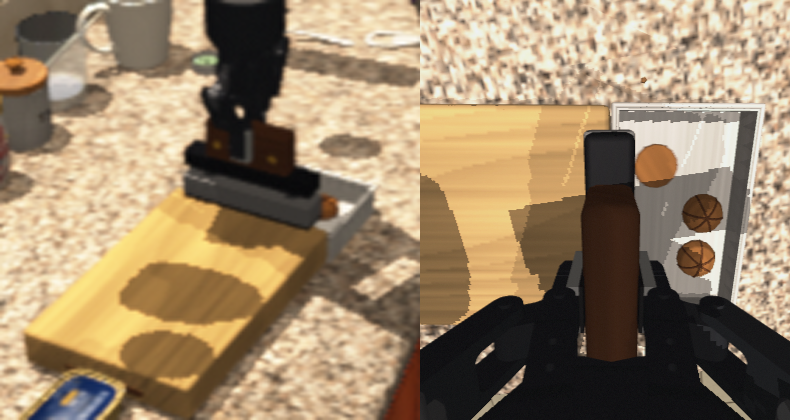

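Two shells lie dome-up in the tray at (702,213) and (696,258). The third is turned over at (656,166), next to the foot. I'll lift and look again.

Call:
apply_moves --motion '[[[-1, 0, 0, -0.03, 0, 0, 0], [-1, 0, 0, -0.08, 0, 0, 0], [-1, 0, 0, -0.13, 0, 0, 0], [-1, 0, 0, -0.168, 0, 0, 0], [-1, 0.01, 0.06, -0.168, 0, 0, -0.09], [-1, 0.015, 0.12, -0.168, 0, 0, -0.18], [-1, 0.02, 0.18, -0.168, 0, 0, -0.27], [-1, 0.03, 0.24, -0.168, 0, 0, -0.36], [-1, 0.04, 0.3, -0.168, 0, 0, -0.45], [-1, 0.045, 0.36, -0.168, 0, 0, -0.54], [-1, 0.05, 0.42, -0.168, 0, 0, -0.63], [-1, 0.055, 0.46, -0.168, 0, 0, -0.72], [-1, 0.06, 0.498, -0.168, 0, 0, -0.81], [-1, 0.06, 0.498, -0.168, 0, 0, -0.9], [-1, 0.06, 0.498, -0.168, 0, 0, -0.97], [-1, 0.06, 0.498, -0.168, 0, 0, -0.97], [-1, 0.06, 0.498, -0.168, 0, 0, -0.97], [-1, 0.06, 0.498, -0.168, 0, 0, -0.97]]]'

```text
t: 10.38
position: [0.4703, -0.3687, 0.1857]
eef_rot: [[0.644, 0.765, 0.0], [0.765, -0.644, 0.0], [0.0, 0.0, -1.0]]
contact_force: [-1.4, 0.2, -2.6]
grip_width: 0.023
finger_force: 80.9
```

```bash
python3 - <<'E'
from h import *
s=readout.get_state(); print(s["t"],s["position"],s["eef_rot"],s["contact_force"])
a=grab_frame("side")[:,:,::-1]; b=grab_frame("wrist")[:,:,::-1]
a=cv2.resize(a[155:275,220:340],(420,420),interpolation=cv2.INTER_CUBIC); b=cv2.resize(b[0:420,0:370],(370,420))
cv2.imwrite("pics/s5.png",np.hstack([a,b]))
E
```

```text
10.3833 [ 0.47034425 -0.36866493  0.18567722] [[ 6.44198393e-01  7.64858414e-01  1.89094425e-04]
 [ 7.64858404e-01 -6.44198419e-01  1.36376254e-04]
 [ 2.26122855e-04  5.67770961e-05 -9.99999973e-01]] [-1.38851385  0.18892394 -2.61173087]
```

View pics/s5.png

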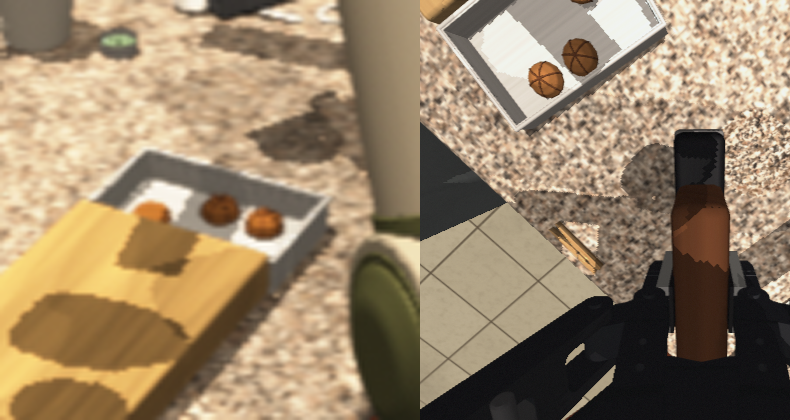

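All three shells are in the tray: side crop (152,213), (220,210) and (265,223). Next I'll set the sweeper down.

Call:
apply_moves --motion '[[[-1, 0.001, 0.001, 0.06, 0, 0, 0], [-1, 0.001, 0.001, 0.12, 0, 0, 0], [-1, 0.001, 0.001, 0.17, 0, 0, 0], [-1, 0.001, 0.001, 0.2, 0, 0, 0], [-1, 0.001, 0.001, 0.22, 0, 0, 0], [-1, 0.001, 0.001, 0.23, 0, 0, 0], [-1, 0.001, 0.001, 0.236, 0, 0, 0], [-1, 0.001, 0.001, 0.24, 0, 0, 0], [-1, 0.001, 0.001, 0.241, 0, 0, 0], [-1, 0.001, 0.001, 0.241, 0, 0, 0], [-1, 0.001, 0.001, 0.241, 0, 0, 0]]]'

```text
t: 11.4
position: [0.4712, -0.3691, 0.0662]
eef_rot: [[0.643, 0.766, 0.001], [0.766, -0.643, -0.001], [-0.0, 0.001, -1.0]]
contact_force: [-1.3, 1.6, 0.2]
grip_width: 0.0227
finger_force: 81.4
```

Call:
apply_moves --motion '[[[-0.2, 0, 0, 0, 0, 0, 0], [0.2, 0, 0, 0, 0, 0, 0], [0.6, 0, 0, 0, 0, 0, 0], [1, 0, 0, 0, 0, 0, 0], [1, 0, 0, 0, 0, 0, 0], [1, 0, 0, 0, 0, 0, 0], [1, 0, 0, 0, 0, 0, 0], [1, 0, 0, -0.06, 0, 0, 0], [1, 0, 0, -0.12, 0, 0, 0], [1, 0, 0, -0.2, 0, 0, 0], [1, 0, 0, -0.28, 0, 0, 0], [1, -0.02, -0.06, -0.36, 0, 0, 0], [1, -0.02, -0.12, -0.4, 0, 0, 0], [1, -0.02, -0.16, -0.4, 0, 0, 0], [1, -0.02, -0.16, -0.4, 0, 0, 0], [1, -0.02, -0.16, -0.4, 0, 0, 0]]]'

```text
t: 12.73
position: [0.403, -0.3249, 0.266]
eef_rot: [[0.643, 0.766, 0.001], [0.766, -0.643, -0.001], [-0.0, 0.001, -1.0]]
contact_force: [1.1, -0.2, -0.1]
grip_width: 0.0853
finger_force: 0.0
```

```bash
python3 - <<'E'
from h import *
s=readout.get_state(); print(s["t"],s["position"],s["grip_width"],s["contact_force"])
save("wrist","w6.png",None,1.42)
for y in (-.047,.047):
  print([tuple(np.round(np.array(proj("wrist",[.468+.99*x+.143*y,-.1738-.143*x+.99*y,.015]))*1.42)) for x in(-.082,.082)])
E
```

```text
12.7333 [ 0.40295726 -0.32489566  0.2659668 ] 0.08528541986856529 [ 1.13974157 -0.22300928 -0.10239646]
[(np.float64(293.0), np.float64(167.0)), (np.float64(456.0), np.float64(57.0))]
[(np.float64(226.0), np.float64(66.0)), (np.float64(395.0), np.float64(-61.0))]
```

View pics/w6.png

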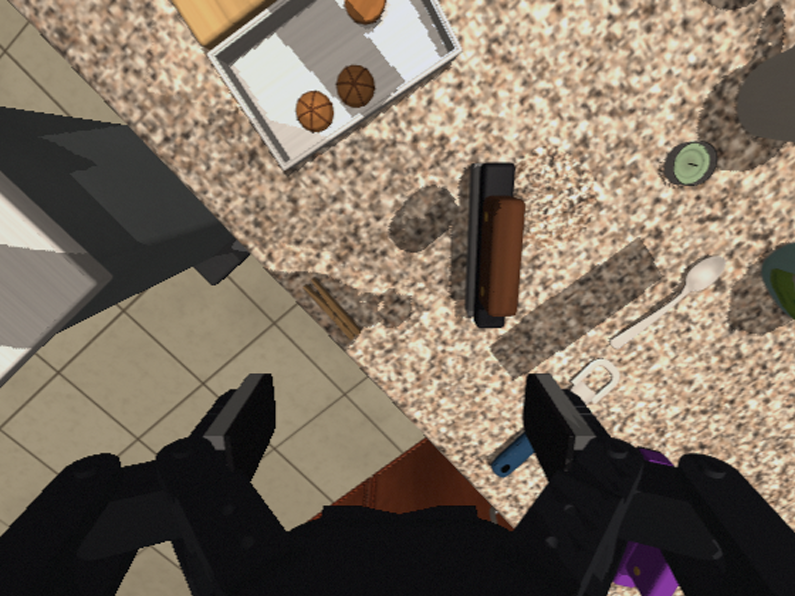

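The sweeper stands upright where it started. All three shells lie inside the tray at (315,111), (355,86) and (365,5), and the gripper is clear. I'll hand in.

```bash
python3 -c "
from h import *
print(job.finish_job())"
```

```text
the job is handed in; nothing more can be done
None
```

The job is handed in, with no verdict returned: the last pictures show all three walnut shells in the tray and the sweeper upright where it stood, and the foot stayed lightly pressed (about 6 N measured) at every check along the sweep.

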